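# Hold a test probe square on a masked panel pad

### The arm

A 6-joint arm with a two-finger parallel gripper is mounted at the origin on the work surface. World frame = base frame: x ahead of the robot, y to its left, z up, the work surface at z = 0. Lengths are in m, angles in rad, forces in N, time in s.
With the tool pointing down it reaches from about 0.375 to 0.975 m from the base axis. Payload 3.8 kg.
Tool frame: the origin (TCP) lies at the very end of the fingers, on their centre line; the grasp point (between the pads) lies 19 mm behind it (bot.tcp_to_grasp is the z of the grasp point in the tool frame, in m); z points along the fingers, y is the direction in which the jaws open and shut (so a half turn about z gives the same grasp; the last joint's range is limited). The gripper opens to 85 mm and grips with 20 to 120 N. Pads are 22 mm wide; open, the fingers measure 114 mm over their backs; the gripper's body (76 mm by 85 mm) begins 54 mm behind the grasp point. The pads swing forward as they close: fully open they stand 13 mm farther back than shut.
Start: joints at [1.206, 0.264, 1.604, -0, 1.274, -0.037], TCP at [0.217, 0.639, 0.231] pointing down, gripper open.
Joint ranges: [-2.63, 2.63], [-0.94, 2.18], [0.31, 2.57], [-1.31, 4.45], [0, 2.66], [-2.55, 2.55]. Speed limits (rad/s): [2.57, 2.57, 3.14, 3.14, 3.14, 3.14].

### API

Orientations are given as a rotation vector (axis times angle).
In Python, from workcell import status, vision, job, bot gives the robot as it stands.
- The arm moves only by the tool apply_moves, never from a script. Its argument "deltas" is a list of rows, each a list of 7 numbers: the shift along the tool's x, y, z in m, then the turn, a rotation vector about the tool's x, y, z in rad, then the closure, from 0 (fully open) to 1 (shut). In form: [[x, y, z, rx, ry, rz, jaw], ...]. A call has 1 to 8 rows; each row is the pose to reach, as a shift and turn from the pose commanded when the call began, along the tool's axes at that moment; what a row does not reach only later rows make up. A row lasts 1/12 s, in which the tool goes at most 41.7 mm and 7.16 degrees, less where a joint would pass 70% of its speed; a pose out of reach is approached as far as the arm can. A call with a gripper value outside its range is refused whole. The fingers move at their own pace and stop on an object; "squeeze" is the grip in N (left out, the last holds). Time passes only in rows, so rows that repeat a pose let the fingers close. It gives the time, the measured TCP pose, the force and the opening at its end, in the units of the state.
- status.read_state(): the state, without advancing time (a new reading comes with each control period).
- vision.read_camera(name): name is "side" or "top"; returns the picture (400x640x3 uint8, red, green, blue); there is no depth.
- vision.get_calibration(name): a dict with "fov_y" (degrees; the focal length in pixels is half the picture's height over the tangent of half this angle, whatever the lens; pixels are square), "cx", "cy" (the principal point, pixels), "k1" (the pictures are not rectified: a ray, as slopes to the right and down, at radius r is drawn at 1 + k1 r^2 times it, then the intrinsics apply), "R" (3x3) and "t" (3): a world point X has camera coordinates R X + t. Camera axes: x right, y down, z forward; pixel columns grow to the right and rows downward; lengths in m; the calibration is good to about 2 mm. A picture is of the moment at which its call begins. get_calibration takes no time and is no camera call.
- job.finish_job(): hands the job in, once; it reports no verdict.
The state is a dict: "time": time; "q": joint angles; "joint_vel": joint speeds; "joint_torque": joint torques, N m; "tool_pos": TCP position; "tcp_rot": TCP orientation; "wrist_force": force on the tool from outside, world axes, zero at the start; "torque": the same for the moment, N m; "width": opening from 0.0 (shut) to 1.0 (fully open).
Only numpy, scipy, OpenCV 4.12 (cv2) and the standard library are available. Lean on these libraries where they do the work, as an engineer would, in place of code of your own. Each camera call takes 0.05 s, during which the arm holds its last target. There are 200 camera calls.

### The job

Lift the yellow masking plate off the sloping circuit panel and set it down flat on the green mat, then take the blue-handled spring probe out of its stand and hold its tip on the gold pad that was underneath, square to the sloping panel, pressing gently so that the spring tip is pushed in about halfway. Finish while still holding it there, steady, in the gripper; leave the other things on the table where they are.

Things in the scene. Friction and masses are not known exactly. Their poses are not given: they have to be found in the camera images.
- nest: Fixed aluminium work nest, base 200 x 180 x 12 mm, carrying a rigid green panel (155 along the slope x 135) that slopes 20 degrees, rising toward the nest's +x. Origin: centre of its underside, z up; the panel's surface centre is 65 straight above it. A ledge 5 high crosses the panel's low end; its high end is 93 above the table. Chips on the panel are 1 high.
- pad: Round gold pad, 20 mm diameter, in a thin white ring (28), flush on the panel halfway up the slope, up to 14 to either side of the panel's centre line; hidden under the yellow mask at the start. Origin: pad centre on the panel surface; z is the panel's outward normal (20 degrees from vertical, leaning toward the nest's -x); x points up the slope.
- mask: Loose yellow plate 84 (x) x 74 (y) x 6 mm thick, lying on the sloping panel over the gold pad. A black grip rib stands on its middle: 60 long along x, 14 thick across y, its top 40 above the plate's underside. 0.13 to 0.25 kg. Origin: centre of the plate's underside; z out of the plate along the rib's height.
- mat: Flat green mat 190 (x) x 170 (y) x 2 thick, fixed on the table, left or right of the nest. Origin: centre of its underside.
- stand: Grey block 70 x 70 x 80 high, fixed on the table, on the other side of the nest from the mat, with an upright 23 diameter hole right through its middle; holds the probe. Origin: centre of its underside.
- probe: Loose probe, 0.1 kg, upright in the stand. Origin: centre of the collar's underside (at the stand's top); z along the axis to the handle's top. In mm from the origin: black collar 36 diameter, 0 to 6; blue round handle 24 diameter, 6 to 70, white band near its top; steel barrel 16 diameter, 0 to -50; 7 diameter brass spring plunger with round end, -50 to -70.
- tip (a point): Very end of the probe's brass plunger (moves with the plunger), on the probe's axis, 70 below the probe's origin while the plunger is out.
- plunger (a joint): How far the probe's spring plunger is pushed into the barrel, in m: 0 = fully out, 0.014 = fully in (bottomed). Spring: 1.2 N to start it moving, plus 0.3 N for each mm (3.3 N at halfway, 5.4 N at the end).
- mouse: black computer mouse, 105 x 58 x 33, loose bystander. Sizes in mm; origin: centre of its underside.
- remote: small grey remote control, 85 x 40 x 8, loose bystander. Sizes in mm; origin: centre of its underside.
- eraser: tan block, 50 x 35 x 22, loose bystander. Sizes in mm; origin: centre of its underside.
- bottle: white bottle with blue cap, 48 diameter, 110 tall, standing, loose bystander. Sizes in mm; origin: centre of its underside.
- strip: narrow green circuit strip, 120 x 28 x 4, loose bystander. Sizes in mm; origin: centre of its underside.

How it is judged:
By the outcome, as a careful person would: the job done as asked, in the order asked, and still so for the second after the job is handed in, while the arm keeps its last pose, push and grip.
It also fails if it takes over 64 s, if anything falls off the work surface, if the arm or the gripper's body presses on something with over 40 N, if the wrist force passes 120 N, or if a joint passes its speed limit or range.

## Working session

There is one attempt and no reset: what is moved stays moved. The work goes in short steps, Python scripts to look and compute and a tool call to move; the robot and the scene stay as the last step left them, time stands still between calls to the robot, and variables do not carry over. Pictures are saved under pics/ and viewed, about 8 in all and at most 12, crops included, and the job is handed in when it is done.

Besides the shell and the picture viewer there is one more tool, called after "Emit:" by a JSON object that holds its "method" and its "body". apply_moves: Moves the arm, as the interface text tells. Its arguments: {"type":"object","properties":{"deltas":{"type":"array","items":{"type":"array","items":{"type":"number"}}},"squeeze":{"type":"number"}},"required":["deltas"]}

```bash
mkdir -p pics; ls; python3 - <<'E'
from workcell import status, vision, job, bot
import cv2
print(bot.__dict__ if hasattr(bot,'__dict__') else bot)
for n in ("side","top"):
    im=vision.read_camera(n); cv2.imwrite(f"pics/{n}0.png",im[:,:,::-1]); c=vision.get_calibration(n); print(n,c)
print(status.read_state())
E
```

```text
pics
{}
side {'fov_y': 48.03452315973357, 'cx': 326.81768099592654, 'cy': 199.65468903903923, 'k1': 0.0030088875011439666, 'R': array([[ 0.94579794, -0.32466892,  0.00750639],
       [-0.19536695, -0.58728607, -0.78544689],
       [ 0.2594186 ,  0.74140755, -0.61888354]]), 't': array([-0.55692648,  0.19526262,  1.08363344])}
top {'fov_y': 52.570640969265476, 'cx': 320.4744405031929, 'cy': 201.65697945418222, 'k1': 0.02185378233410492, 'R': array([[-0.01150967, -0.99992621, -0.00388599],
       [-0.98667031,  0.01198779, -0.16228984],
       [ 0.16232445,  0.00196629, -0.98673548]]), 't': array([-0.00450811,  0.5943395 ,  0.8820636 ])}
{'time': 0.1, 'q': array([ 1.20605192e+00,  2.64720539e-01,  1.60527609e+00, -2.85485813e-05,
        1.27370364e+00, -3.69098054e-02]), 'joint_vel': array([ 3.88308399e-04, -2.02005211e-03, -3.25228794e-03,  9.45725981e-04,
       -5.24258943e-05,  7.53064119e-04]), 'joint_torque': array([ 1.02499162e-03, -5.16707182e+01, -3.68592095e+01, -4.37708638e-05,
        6.21958083e-03,  1.55759608e-05]), 'tool_pos': array([0.21711956, 0.63840799, 0.23003687]), 'tcp_rot': array([-0.5125809 , -3.09909361,  0.00325224]), 'wrist_force': array([ 0.84857462, -0.90172148, -0.53459208]), 'torque': array([-0.00594891,  0.00539102,  0.00138083]), 'width': 0.999276661146945}
```

View pics/side0.png

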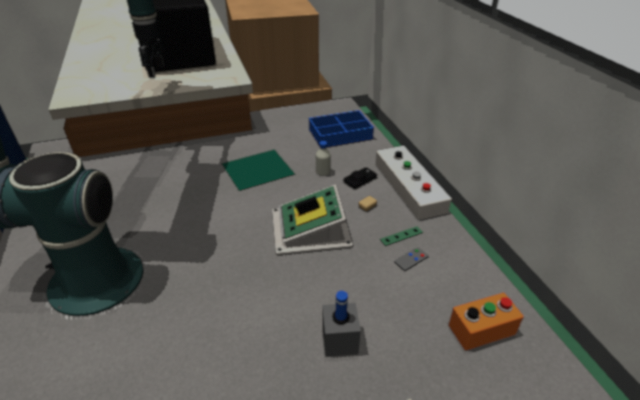

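View pics/top0.png

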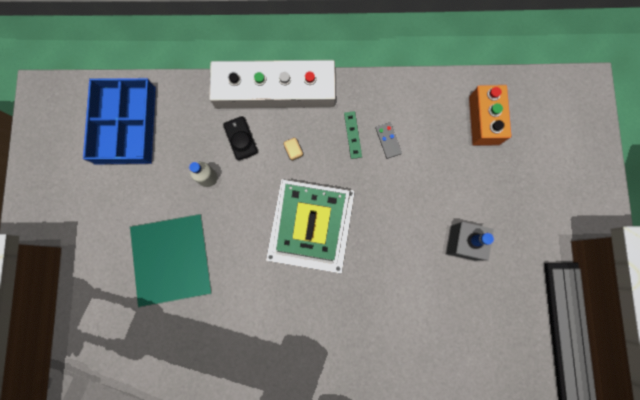

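```bash
cat > h.py <<'E'
import numpy as np, cv2
from scipy.spatial.transform import Rotation as Ro
from scipy.optimize import least_squares
from workcell import vision, status
C={n:vision.get_calibration(n) for n in("side","top")}
def proj(n,X):
    c=C[n];X=np.atleast_2d(X)@c["R"].T+c["t"];s=X[:,:2]/X[:,2:]
    s=s*(1+c["k1"]*(s**2).sum(1,keepdims=True));f=200/np.tan(np.radians(c["fov_y"]/2))
    return s*f+[c["cx"],c["cy"]]
def onplane(n,p,z):   # world xy of pixel at height z
    return least_squares(lambda v:proj(n,[v[0],v[1],z])[0]-p,[.6,0]).x
def tile(im,x0,y0,w,h,k):
    t=cv2.resize(im[y0:y0+h,x0:x0+w],None,fx=k,fy=k,interpolation=cv2.INTER_CUBIC).copy()
    for x in range(-(-x0//10)*10,x0+w,10):
        X=int((x+.5-x0)*k); cv2.line(t,(X,0),(X,6),(255,0,255),1); cv2.putText(t,str(x),(X-8,16),0,.32,(255,0,255),1)
    for y in range(-(-y0//10)*10,y0+h,10):
        Y=int((y+.5-y0)*k); cv2.line(t,(0,Y),(6,Y),(255,0,255),1); cv2.putText(t,str(y),(8,Y+4),0,.32,(255,0,255),1)
    return t
E
python3 - <<'E'
from h import *
s=cv2.imread("pics/side0.png");t=cv2.imread("pics/top0.png")
a=np.hstack([tile(t,262,178,100,97,4),tile(s,262,180,100,97,4)])
b=np.hstack([tile(t,440,215,100,53,4),tile(s,305,288,100,53,4)])
cv2.imwrite("pics/c1.png",np.vstack([a,b]))
# mat corners
g=t[200:310,120:220].astype(int); hsv=cv2.cvtColor(t,cv2.COLOR_BGR2HSV)
m=cv2.inRange(hsv,(70,120,40),(95,255,255)); m[:200]=0; m[:,:110]=0; m[:,230:]=0; m[310:]=0
cs=max(cv2.findContours(m,0,1)[0],key=cv2.contourArea); r=cv2.minAreaRect(cs); print(r)
q=np.array([onplane("top",p,.002) for p in cv2.boxPoints(r)]);print(q,q.mean(0))
E
```

```text
((169.0380859375, 260.1254577636719), (82.00103759765625, 72.6455078125), 82.56858825683594)
[[0.55307164 0.4489675 ]
 [0.57352551 0.27863555]
 [0.38285215 0.2467441 ]
 [0.36417685 0.41173762]] [0.46840654 0.34652119]
```

View pics/c1.png

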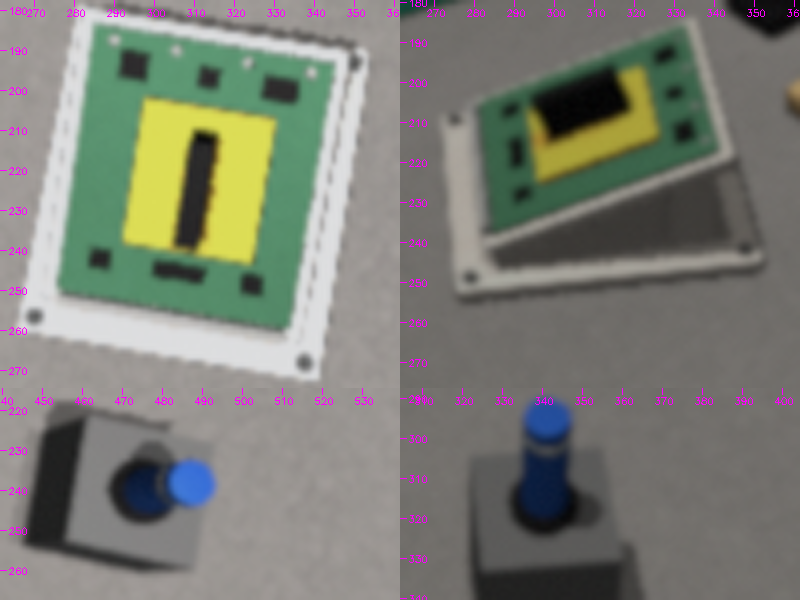

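```bash
cat > fit.py <<'E'
from h import *
T=lambda x,y:np.array([262+x/4-.5,178+y/4-.5]); S=lambda x,y:np.array([262+(x-400)/4-.5,180+y/4-.5])
T2=lambda x,y:np.array([440+x/4-.5,215+(y-388)/4-.5]); S2=lambda x,y:np.array([305+(x-400)/4-.5,288+(y-388)/4-.5])
nest=[("top",T(20,330),(-.1,.09,.012)),("top",T(317,380),(-.1,-.09,.012)),("top",T(370,55),(.1,-.09,.012)),
("side",S(458,298),(-.1,-.09,0)),("side",S(763,268),(.1,-.09,0)),("side",S(443,112),(-.1,.09,.012))]
a,b=.0775,.0675;c,s=np.cos(np.radians(20)),np.sin(np.radians(20))
nest+=[("top",T(92,25),(a*c,b,.065+a*s)),("top",T(338,62),(a*c,-b,.065+a*s)),("side",S(695,18),(a*c,b,.065+a*s)),("side",S(735,155),(a*c,-b,.065+a*s))]
def NP(v,P): return Ro.from_euler("z",v[2]).apply(P)+[v[0],v[1],0]
f=lambda v:np.concatenate([proj(n,NP(v,P))[0]-p for n,p,P in nest])
r=least_squares(f,[.6,0,-.15],loss="soft_l1");print("nest",r.x);print(f(r.x).reshape(-1,2).round(1).tolist())
nv=r.x
mask=[("top",T(147,98),(.042,.037,.006)),("top",T(276,120),(.042,-.037,.006)),("top",T(252,264),(-.042,-.037,.006)),("top",T(122,242),(-.042,.037,.006)),
("side",S(538,183),(-.042,-.037,.006)),("side",S(660,137),(.042,-.037,.006)),("side",S(643,66),(.042,.037,.006))]
Rt=Ro.from_euler("y",-20,degrees=True)
def MP(m,P): return NP(nv,Rt.apply(Ro.from_euler("z",m[2]).apply(P)+[m[0],m[1],0])+[0,0,.065])
f=lambda v:np.concatenate([proj(n,MP(v,P))[0]-p for n,p,P in mask])
r=least_squares(f,[0,0,0],loss="soft_l1");print("mask in panel",r.x);print(f(r.x).reshape(-1,2).round(1).tolist())
print("mask world",MP(r.x,[0,0,0]),"rib mid top",MP(r.x,[0,0,.04]),"rotvec",(Ro.from_euler("z",nv[2])*Rt*Ro.from_euler("z",r.x[2])).as_rotvec())
rib=[T(195,131),T(218,134)];print("rib hi corners",proj("top",[MP(r.x,[.03,y,.04])[0] if 0 else MP(r.x,np.array([.03,y,.04])) for y in(.007,-.007)]),rib)
pr=[("top",T2(191,483),.07),("side",S2(548,418),.07),("top",T2(143,490),.006),("side",S2(545,507),.006)]
f=lambda v:np.concatenate([proj(n,[v[0],v[1],.08+z])[0]-p for n,p,z in pr])
r=least_squares(f,[.5,-.3]);print("probe",r.x,f(r.x).round(1))
E
python3 fit.py; python3 -c "
from workcell import bot;print(dir(bot),bot.tcp_to_grasp)"
```

```text
nest [ 0.54660116  0.01358027 -0.18295061]
[[-1.8, -0.3], [0.1, 0.5], [0.4, -1.6], [0.2, 1.8], [0.4, 1.6], [-0.0, 0.7], [0.3, -1.0], [-0.9, -0.1], [-1.8, 1.6], [-3.3, -1.3]]
mask in panel [-0.0007559  -0.0046722  -0.00121802]
[[-0.5, -0.2], [0.3, -0.0], [0.1, 0.2], [0.1, 0.0], [0.1, -0.3], [-0.2, 0.0], [0.1, 0.3]]
mask world [0.54505268 0.00911527 0.06474147] rib mid top [0.53160019 0.01160425 0.10232917] rotvec [-0.03171913 -0.34811353 -0.18229268]
rib hi corners [[308.86237337 212.51068571]
 [315.33898212 213.62746082]] [array([310.25, 210.25]), array([316., 211.])]
probe [ 0.4990303  -0.34618956] [ 0.6  0.1  0.2 -0.1  0.6  0.5  0.  -1.5]
['MotionError', '__class__', '__delattr__', '__dict__', '__dir__', '__doc__', '__eq__', '__format__', '__ge__', '__getattribute__', '__getstate__', '__gt__', '__hash__', '__init__', '__init_subclass__', '__le__', '__lt__', '__module__', '__ne__', '__new__', '__reduce__', '__reduce_ex__', '__repr__', '__setattr__', '__sizeof__', '__str__', '__subclasshook__', '__weakref__', 'tcp_to_grasp'] -0.0187
```

```bash
cat >> h.py <<'E'
def delta(p,R,show=True):   # tool-frame shift & turn from measured pose
    s=status.read_state();R0=Ro.from_rotvec(s["tcp_rot"])
    d=R0.inv().apply(np.array(p)-s["tool_pos"]);v=(R0.inv()*R).as_rotvec()
    print("d",d.round(4),"rv",v.round(3),"| t",s["time"],"pos",s["tool_pos"].round(4),"F",s["wrist_force"].round(2),"w",round(s["width"],3),"q",s["q"].round(2))
def toolR(zdir,yhint):
    z=np.array(zdir)/np.linalg.norm(zdir);y=np.array(yhint)-np.dot(yhint,z)*z;y/=np.linalg.norm(y)
    return Ro.from_matrix(np.column_stack([np.cross(y,z),y,z]))
MR=Ro.from_rotvec([-0.03171913,-0.34811353,-0.18229268]);M0=np.array([0.54505,0.00912,0.06474])
def maskTCP(h): return M0+MR.apply([0,0,h]), toolR(-MR.apply([0,0,1]),MR.apply([0,1,0]))
E
python3 -c "
from h import *
delta(*maskTCP(.11))"
```

```text
d [-0.4759 -0.4955  0.063 ] rv [-0.028 -0.349 -0.142] | t 0.1 pos [0.2171 0.6384 0.23  ] F [ 0.85 -0.9  -0.53] w 0.999 q [ 1.21  0.26  1.61 -0.    1.27 -0.04]
```

Emit:
{"method": "apply_moves", "body": {"deltas": [[-0.02,-0.02,0,0,0,0,0.2],[-0.05,-0.05,0,0,0,0,0.4],[-0.078,-0.08,0,0,0,0,0.4],[-0.106,-0.11,0,0,0,0,0.4],[-0.134,-0.14,0,0,0,0,0.4],[-0.162,-0.17,0,0,0,0,0.4],[-0.19,-0.2,0,0,0,0,0.4],[-0.22,-0.23,0,0,0,0,0.4]], "squeeze": 40}}

```text
time: 0.77
tool_pos: [0.3511, 0.3491, 0.2308]
tcp_rot: [-0.511, -3.099, 0.001]
wrist_force: [1.4, -0.4, -0.2]
width: 0.6
```

Emit:
{"method": "apply_moves", "body": {"deltas": [[-0.028,-0.028,0,0,-0.04,-0.02,0.4],[-0.056,-0.058,0,0,-0.08,-0.04,0.4],[-0.084,-0.086,0,0,-0.13,-0.06,0.4],[-0.112,-0.116,0,-0.01,-0.17,-0.08,0.4],[-0.14,-0.146,0.01,-0.01,-0.22,-0.1,0.4],[-0.168,-0.175,0.02,-0.02,-0.26,-0.11,0.4],[-0.196,-0.204,0.03,-0.02,-0.31,-0.12,0.4],[-0.215,-0.225,0.03,-0.028,-0.349,-0.142,0.4]]}}

```text
time: 1.43
tool_pos: [0.4811, 0.0662, 0.1986]
tcp_rot: [0.257, 2.782, -0.045]
wrist_force: [-0.2, 0.6, -0.3]
width: 0.601
```

```bash
python3 -c "
from h import *
delta(*maskTCP(.11));delta(*maskTCP(.012))"
```

```text
d [-0.0231 -0.0444  0.0409] rv [-0. -0.  0.] | t 1.4333 pos [0.4811 0.0662 0.1986] F [-0.24  0.59 -0.35] w 0.601 q [ 0.17 -0.3   2.26 -0.16  0.86 -1.13]
d [-0.0232 -0.0444  0.1389] rv [-0. -0.  0.] | t 1.4333 pos [0.4811 0.0662 0.1986] F [-0.24  0.59 -0.35] w 0.601 q [ 0.17 -0.3   2.26 -0.16  0.86 -1.13]
```

Emit:
{"method": "apply_moves", "body": {"deltas": [[-0.01,-0.02,0.01,0,0,0,0.4],[-0.018,-0.035,0.025,0,0,0,0.4],[-0.023,-0.044,0.041,0,0,0,0.4],[-0.023,-0.044,0.06,0,0,0,0.4],[-0.023,-0.044,0.075,0,0,0,0.4]]}}

```text
time: 1.85
tool_pos: [0.5206, 0.016, 0.1373]
tcp_rot: [0.26, 2.781, -0.042]
wrist_force: [-0.3, 0.9, -0.7]
width: 0.602
```

```bash
python3 -c "
from h import *
delta(*maskTCP(.014))
s=vision.read_camera('side')[:,:,::-1];t=vision.read_camera('top')[:,:,::-1]
cv2.imwrite('pics/c2.png',np.hstack([tile(t,262,178,100,110,4),tile(s,255,150,100,110,4)]))"
```

```text
d [ 0.0011 -0.0024  0.0629] rv [ 0.002 -0.    -0.003] | t 1.85 pos [0.5206 0.016  0.1373] F [-0.32  0.85 -0.72] w 0.602 q [ 0.03 -0.16  2.27 -0.11  0.69 -1.28]
```

View pics/c2.png

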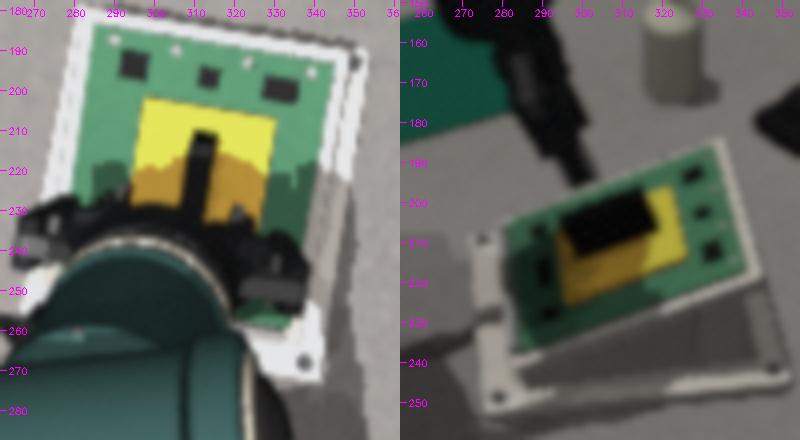

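The gripper hangs in line with the rib (top view about 308,235), tilted with the panel. The plate is unmoved, so I go down.

Emit:
{"method": "apply_moves", "body": {"deltas": [[0,-0.002,0.015,0,0,0,0.4],[0.001,-0.002,0.03,0,0,0,0.4],[0.001,-0.002,0.045,0,0,0,0.4],[0.001,-0.002,0.055,0,0,0,0.4],[0.001,-0.002,0.062,0,0,0,0.4],[0.001,-0.002,0.062,0,0,0,0.4]]}}

```text
time: 2.45
tool_pos: [0.5398, 0.0118, 0.0789]
tcp_rot: [0.257, 2.783, -0.042]
wrist_force: [0.4, -1.0, -0.2]
width: 0.598
```

Emit:
{"method": "apply_moves", "body": {"deltas": [[0,0,0,0,0,0,1],[0,0,0,0,0,0,1],[0,0,0,0,0,0,1],[0,0,0,0,0,0,1],[0,0,0,0,0,0,1],[0,0,0,0,0,0,1]], "squeeze": 50}}

```text
time: 2.95
tool_pos: [0.5411, 0.0118, 0.0812]
tcp_rot: [0.257, 2.779, -0.041]
wrist_force: [-4.4, 0.4, 5.9]
width: 0.149
```

```bash
python3 -c "
from h import *
delta(*maskTCP(.014))"
```

```text
d [ 0.0016 -0.0019  0.003 ] rv [ 0.003  0.002 -0.001] | t 2.95 pos [0.5411 0.0118 0.0812] F [-4.44  0.43  5.88] w 0.149 q [ 0.02 -0.03  2.28 -0.13  0.55 -1.27]
```

Emit:
{"method": "apply_moves", "body": {"deltas": [[0,0,-0.005,0,0,0,1],[0,0,-0.015,0,0,0,1],[0,0,-0.03,0,0,0,1],[0,0,-0.045,0,0,0,1],[0,0,-0.06,0,0,0,1],[0,0,-0.075,0,0,0,1],[0,0,-0.085,0,0,0,1],[0,0,-0.085,0,0,0,1]]}}

```text
time: 3.62
tool_pos: [0.5128, 0.0169, 0.1628]
tcp_rot: [0.257, 2.776, -0.04]
wrist_force: [0.6, 0.1, -0.4]
width: 0.154
```

```bash
python3 - <<'E'
from h import *
yaw=.166
R=toolR([0,0,-1],[-np.sin(yaw),np.cos(yaw),0])
delta([.468,.3465,.16],R)
s=vision.read_camera('side')[:,:,::-1];t=vision.read_camera('top')[:,:,::-1]
cv2.imwrite('pics/c3.png',np.hstack([tile(t,262,178,100,110,4),tile(s,255,150,100,110,4)]))
E
```

```text
d [ 0.0991  0.3158 -0.0323] rv [-0.058  0.351 -0.347] | t 3.6167 pos [0.5128 0.0169 0.1628] F [ 0.6   0.11 -0.41] w 0.154 q [ 0.03 -0.21  2.26 -0.1   0.74 -1.29]
```

View pics/c3.png

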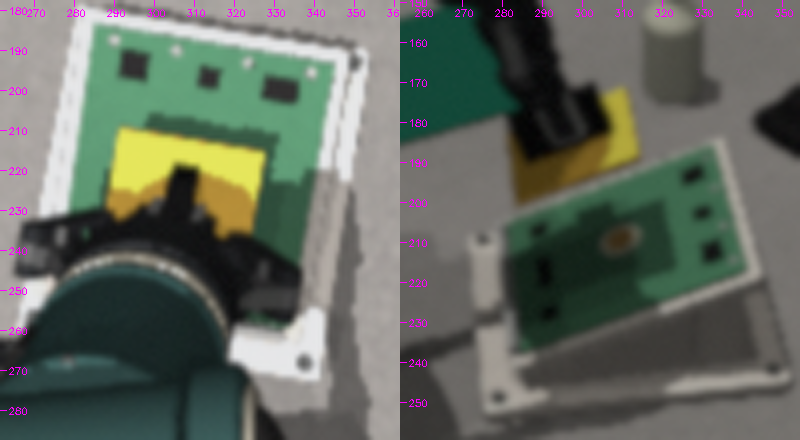

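The plate is held cleanly off the panel, and the gold pad shows in the side view near (309, 209). Carrying it to the mat.

Emit:
{"method": "apply_moves", "body": {"deltas": [[0.005,0.02,-0.01,-0.005,0.03,-0.03,1],[0.017,0.055,-0.02,-0.01,0.08,-0.08,1],[0.029,0.092,-0.03,-0.017,0.13,-0.13,1],[0.041,0.13,-0.032,-0.025,0.18,-0.18,1],[0.053,0.168,-0.032,-0.033,0.23,-0.23,1],[0.065,0.206,-0.032,-0.042,0.28,-0.28,1],[0.077,0.244,-0.032,-0.05,0.32,-0.32,1],[0.088,0.28,-0.032,-0.058,0.351,-0.347,1]]}}

```text
time: 4.38
tool_pos: [0.4704, 0.3111, 0.1588]
tcp_rot: [0.263, -3.123, 0.001]
wrist_force: [0.7, 0.3, -1.0]
width: 0.15
```

Emit:
{"method": "apply_moves", "body": {"deltas": [[0,0.015,0,0,0,0,1],[0,0.025,0,0,0,0,1],[0,0.035,0,0,0,0,1],[0,0.035,0,0,0,0,1]]}}

```text
time: 4.72
tool_pos: [0.4646, 0.3442, 0.1599]
tcp_rot: [0.261, -3.126, 0.001]
wrist_force: [-0.6, 0.2, -1.4]
width: 0.153
```

```bash
python3 - <<'E'
from h import *
yaw=.166
R=toolR([0,0,-1],[-np.sin(yaw),np.cos(yaw),0])
delta([.468,.3465,.019],R)
E
```

```text
d [-0.0044  0.0017  0.1409] rv [ 0.    -0.005  0.001] | t 4.7167 pos [0.4646 0.3442 0.1599] F [-0.61  0.2  -1.41] w 0.153 q [ 0.59  0.14  1.89  0.    1.12 -1.15]
```

Emit:
{"method": "apply_moves", "body": {"deltas": [[-0.002,0.001,0.02,0,0,0,1],[-0.004,0.002,0.05,0,-0.005,0,1],[-0.004,0.002,0.08,0,-0.005,0,1],[-0.004,0.002,0.11,0,-0.005,0,1],[-0.004,0.002,0.125,0,-0.005,0,1],[-0.004,0.002,0.132,0,-0.005,0,1],[-0.004,0.002,0.135,0,-0.005,0,1],[-0.004,0.002,0.135,0,-0.005,0,1]]}}

```text
time: 5.38
tool_pos: [0.4685, 0.3455, 0.0258]
tcp_rot: [-0.259, 3.13, 0.0]
wrist_force: [0.1, -0.7, -2.2]
width: 0.153
```

Emit:
{"method": "apply_moves", "body": {"deltas": [[0,0,0.001,0,0,0,1],[0,0,0.002,0,0,0,1],[0,0,0.003,0,0,0,1],[0,0,0.003,0,0,0,1]]}}

```text
time: 5.72
tool_pos: [0.4688, 0.3467, 0.0235]
tcp_rot: [-0.261, 3.129, 0.002]
wrist_force: [1.0, 0.2, -1.3]
width: 0.149
```

Emit:
{"method": "apply_moves", "body": {"deltas": [[0,0,0.001,0,0,0,1],[0,0,0.002,0,0,0,1],[0,0,0.003,0,0,0,1],[0,0,0.003,0,0,0,1]]}}

```text
time: 6.05
tool_pos: [0.4679, 0.3462, 0.0192]
tcp_rot: [-0.261, 3.131, 0.0]
wrist_force: [0.4, 0.2, -2.0]
width: 0.154
```

Emit:
{"method": "apply_moves", "body": {"deltas": [[0,0,0.001,0,0,0,1],[0,0,0.002,0,0,0,1],[0,0,0.002,0,0,0,1]]}}

```text
time: 6.3
tool_pos: [0.4682, 0.3464, 0.0181]
tcp_rot: [-0.261, 3.13, 0.001]
wrist_force: [-1.5, -0.4, 3.7]
width: 0.156
```

Emit:
{"method": "apply_moves", "body": {"deltas": [[0,0,0.001,0,0,0,1],[0,0,0.002,0,0,0,1],[0,0,0.002,0,0,0,1]]}}

```text
time: 6.55
tool_pos: [0.4683, 0.3464, 0.0181]
tcp_rot: [-0.261, 3.13, 0.0]
wrist_force: [-6.3, -5.5, 17.0]
width: 0.152
```

Emit:
{"method": "apply_moves", "body": {"deltas": [[0,0,-0.0015,0,0,0,1],[0,0,-0.002,0,0,0,0.7],[0,0,-0.002,0,0,0,0.4],[0,0,-0.002,0,0,0,0.4],[0,0,-0.002,0,0,0,0.4],[0,0,-0.002,0,0,0,0.4]]}}

```text
time: 7.05
tool_pos: [0.468, 0.3462, 0.0172]
tcp_rot: [-0.261, 3.13, 0.0]
wrist_force: [-0.4, 0.4, 0.3]
width: 0.599
```

Emit:
{"method": "apply_moves", "body": {"deltas": [[0,0,-0.01,0,0,0,0.4],[0,0,-0.03,0,0,0,0.4],[0,0,-0.06,0,0,0,0.4],[0,0,-0.095,0,0,0,0.4],[0,0,-0.13,0,0,0,0.4],[0,0,-0.165,0,0,0,0.4],[0,0,-0.2,0,0,0,0.4],[0,0,-0.22,0,0,0,0.4]]}}

```text
time: 7.72
tool_pos: [0.4695, 0.3472, 0.2434]
tcp_rot: [-0.26, 3.124, 0.006]
wrist_force: [0.5, 0.8, 0.7]
width: 0.602
```

```bash
python3 - <<'E'
from h import *
print(status.read_state()['width'])
s=vision.read_camera('side')[:,:,::-1];t=vision.read_camera('top')[:,:,::-1]
cv2.imwrite('pics/c4.png',np.vstack([np.hstack([tile(t,262,178,100,80,4),tile(s,255,175,100,80,4)]),np.hstack([tile(t,120,205,100,62,4),tile(s,215,135,100,62,4)])]))
E
```

```text
0.6016456646414611
```

View pics/c4.png

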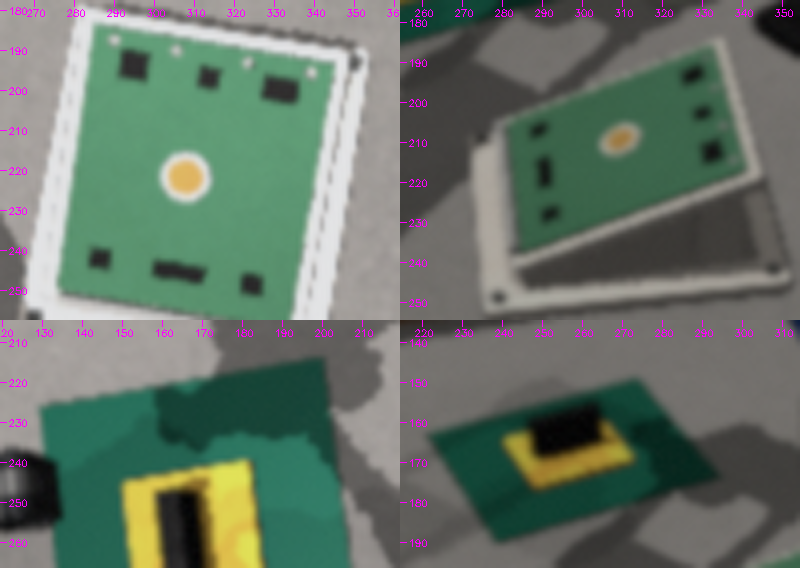

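```bash
cat >> h.py <<'E'
NY=-.183
HY=[-np.sin(NY),np.cos(NY),0]
RV=toolR([0,0,-1],HY)
PN=Ro.from_euler("z",NY).apply([-np.sin(np.radians(20)),0,np.cos(np.radians(20))])
RP=toolR(-PN,HY)
E
python3 - <<'E'
from h import *
o=[("top",np.array([308,221.75])),("side",np.array([309.75,209.25]))]
f=lambda v:np.concatenate([proj(n,v)[0]-p for n,p in o])
r=least_squares(f,[.55,0,.065]);print("pad tri",r.x,f(r.x).round(2))
for n,p in o: print(n,onplane(n,p,.065))
loc=Ro.from_euler("z",-NY).apply(r.x-[.5466,.0136,0]);print("in nest",loc)
delta([.499,-.346,.24],RV)
E
```

```text
pad tri [0.54598581 0.01678995 0.06769352] [ 0. -0. -0.  0.]
top [0.54629018 0.016881  ]
side [0.54691978 0.01992879]
in nest [-0.00118444  0.00302491  0.06769352]
d [ 8.700e-02 -6.892e-01  1.000e-04] rv [0.007 0.01  0.349] | t 7.8167 pos [0.4707 0.3481 0.2444] F [0.79 0.28 0.34] w 0.598 q [ 0.59  0.08  1.79 -0.    1.26 -1.14]
```

Emit:
{"method": "apply_moves", "body": {"deltas": [[0.002,-0.015,0,0,0,0.01,0.4],[0.006,-0.045,0,0,0,0.03,0.35],[0.011,-0.083,0,0,0,0.05,0.3],[0.016,-0.122,0,0,0,0.07,0.3],[0.021,-0.162,0,0,0,0.09,0.3],[0.026,-0.202,0,0,0,0.11,0.3],[0.03,-0.242,0,0,0,0.13,0.3],[0.035,-0.28,0,0,0.01,0.15,0.3]]}}

```text
time: 8.48
tool_pos: [0.4776, 0.0615, 0.2355]
tcp_rot: [0.023, -3.129, 0.002]
wrist_force: [0.9, 0.2, 0.6]
width: 0.698
```

```bash
python3 -c "
from h import *
delta([.499,-.346,.24],RV)"
```

```text
d [-0.0153 -0.4078 -0.0043] rv [-0.002 -0.013  0.198] | t 8.4833 pos [0.4776 0.0615 0.2355] F [0.91 0.23 0.61] w 0.698 q [ 0.08 -0.1   1.99 -0.    1.27 -1.51]
```

Emit:
{"method": "apply_moves", "body": {"deltas": [[-0.002,-0.036,0,0,0,0.02,0.3],[-0.003,-0.075,0,0,0,0.04,0.3],[-0.005,-0.114,-0.002,0,0,0.06,0.3],[-0.006,-0.153,-0.004,0,0,0.08,0.3],[-0.008,-0.192,-0.004,0,0,0.1,0.3],[-0.009,-0.231,-0.004,0,-0.005,0.12,0.3],[-0.01,-0.27,-0.004,0,-0.01,0.14,0.3],[-0.011,-0.3,-0.004,-0.002,-0.013,0.16,0.3]]}}

```text
time: 9.15
tool_pos: [0.4934, -0.2383, 0.2394]
tcp_rot: [0.23, 3.133, 0.002]
wrist_force: [-0.1, -0.0, 0.4]
width: 0.699
```

Emit:
{"method": "apply_moves", "body": {"deltas": [[-0.002,-0.03,0,0,0,0.01,0.3],[-0.015,-0.06,0,0,0,0.02,0.3],[-0.02,-0.085,0,0,0,0.03,0.3],[-0.02,-0.1,0,0,0,0.038,0.3],[-0.02,-0.1,0,0,0,0.038,0.3]]}}

```text
time: 9.57
tool_pos: [0.4991, -0.3398, 0.2393]
tcp_rot: [0.291, 3.128, 0.003]
wrist_force: [-0.0, 0.1, 0.6]
width: 0.702
```

```bash
python3 -c "
from h import *
delta([.499,-.346,.1],RV)"
```

```text
d [-0.0011 -0.0064  0.1393] rv [ 0.002  0.    -0.002] | t 9.5667 pos [ 0.4991 -0.3398  0.2393] F [-0.02  0.07  0.59] w 0.702 q [-0.64  0.13  1.75  0.    1.26 -2.03]
```

Emit:
{"method": "apply_moves", "body": {"deltas": [[-0.001,-0.004,0,0,0,0,0.3],[-0.001,-0.0065,0.005,0,0,0,0.3],[-0.001,-0.0065,0.03,0,0,0,0.3],[-0.001,-0.0065,0.06,0,0,0,0.3],[-0.001,-0.0065,0.09,0,0,0,0.3],[-0.001,-0.0065,0.115,0,0,0,0.3],[-0.001,-0.0065,0.132,0,0,0,0.3],[-0.001,-0.0065,0.139,0,0,0,0.3]]}}

```text
time: 10.23
tool_pos: [0.4992, -0.3407, 0.0984]
tcp_rot: [-0.282, -3.127, -0.007]
wrist_force: [0.7, 0.8, 0.0]
width: 0.702
```

```bash
python3 -c "
from h import *
delta([.499,-.346,.1],RV)
s=vision.read_camera('side')[:,:,::-1];t=vision.read_camera('top')[:,:,::-1]
cv2.imwrite('pics/c5.png',np.hstack([tile(t,430,195,80,80,5),tile(s,300,265,80,80,5)]))"
```

```text
d [-0.0008 -0.0053 -0.0017] rv [ 0.005 -0.002  0.003] | t 10.2333 pos [ 0.4992 -0.3407  0.0984] F [0.74 0.81 0.02] w 0.702 q [-0.64  0.25  1.88  0.    1.01 -2.03]
```

View pics/c5.png

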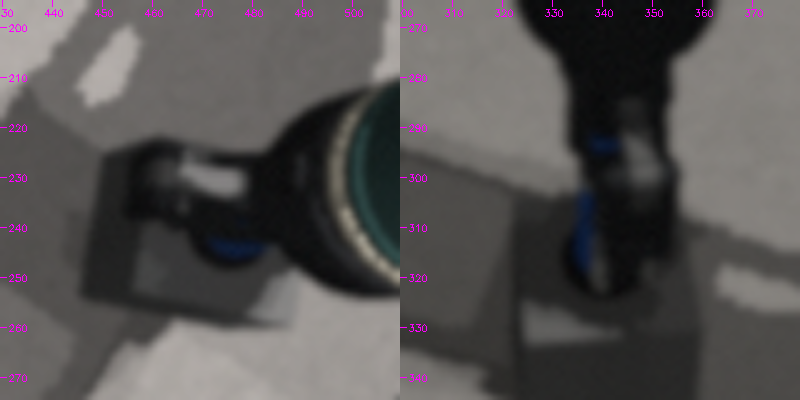

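```bash
python3 -c "
from h import *
s=status.read_state();R=Ro.from_rotvec(s['tcp_rot'])
for y in(-.03,0,.03):
  for x in (-.011,.011):
    P=s['tool_pos']+R.apply([x,y,-.0187]);print(x,y,P.round(3),proj('top',P).round(1),proj('side',P).round(1))
for z in (.086,.118,.15):print(proj('top',[.499,-.346,z]).round(1),proj('side',[.499,-.346,z]).round(1))
"
```

```text
-0.011 -0.03 [ 0.506 -0.373  0.119] [[494.7 236.1]] [[349.4 315.1]]
0.011 -0.03 [ 0.484 -0.369  0.119] [[493.7 246.5]] [[338.1 316.4]]
-0.011 0 [ 0.511 -0.344  0.119] [[480.2 233.6]] [[346.5 302.7]]
0.011 0 [ 0.489 -0.34   0.119] [[479.1 244.1]] [[335.6 304. ]]
-0.011 0.03 [ 0.516 -0.314  0.119] [[465.8 231.2]] [[343.8 291. ]]
0.011 0.03 [ 0.495 -0.31   0.119] [[464.7 241.6]] [[333.1 292.2]]
[[475.8 240.5]] [[340.7 315.7]]
[[481.5 239.5]] [[341.2 305.5]]
[[487.8 238.3]] [[341.6 294.8]]
```

Handle sits between the open fingers; the fingers look about 4 mm too far in +x in both views (side columns 341–353, handle at 341). I correct this and close.

Emit:
{"method": "apply_moves", "body": {"deltas": [[0.002,-0.002,0,0.005,0,0,0.3],[0.003,-0.004,0,0.005,0,0,0.3],[0.003,-0.004,0,0.005,0,0,0.3],[0.003,-0.004,0,0.005,0,0,0.6],[0.003,-0.004,0,0.005,0,0,1],[0.003,-0.004,0,0.005,0,0,1],[0.003,-0.004,0,0.005,0,0,1],[0.003,-0.004,0,0.005,0,0,1]], "squeeze": 50}}

```text
time: 11.0
tool_pos: [0.4983, -0.3476, 0.1032]
tcp_rot: [0.285, 3.124, -0.007]
wrist_force: [0.3, -0.5, 5.4]
width: 0.265
```

```bash
python3 -c "
from h import *
delta([.499,-.346,.22],RV)"
```

```text
d [-0.001   0.0012 -0.1168] rv [-0.004  0.005  0.001] | t 11.0 pos [ 0.4983 -0.3476  0.1032] F [ 0.26 -0.49  5.42] w 0.265 q [-0.65  0.24  1.88 -0.    1.01 -2.04]
```

Emit:
{"method": "apply_moves", "body": {"deltas": [[0,0,-0.005,0,0,0,1],[0,0,-0.02,0,0,0,1],[0,0,-0.04,0,0,0,1],[0,0,-0.06,0,0,0,1],[0,0,-0.08,0,0,0,1],[0,0,-0.1,0,0,0,1],[0,0,-0.115,0,0,0,1],[0,0,-0.12,0,0,0,1]]}}

```text
time: 11.67
tool_pos: [0.4985, -0.3476, 0.2254]
tcp_rot: [0.285, 3.122, -0.01]
wrist_force: [1.1, -0.7, -0.3]
width: 0.273
```

```bash
python3 -c "
from h import *
TP=np.array([.5463,.0173,.065])
delta(TP+PN*(.093+.06),RP)"
```

```text
d [0.0714 0.3676 0.014 ] rv [-0.005 -0.342  0.002] | t 11.6667 pos [ 0.4985 -0.3476  0.2254] F [ 1.07 -0.7  -0.34] w 0.273 q [-0.65  0.14  1.77 -0.    1.23 -2.04]
```

Emit:
{"method": "apply_moves", "body": {"deltas": [[0.003,0.015,0,0,-0.01,0,1],[0.01,0.05,0,0,-0.05,0,1],[0.017,0.088,0,0,-0.09,0,1],[0.025,0.126,0,0,-0.13,0,1],[0.032,0.164,0,0,-0.17,0,1],[0.04,0.202,0,0,-0.21,0,1],[0.047,0.24,0,0,-0.25,0,1],[0.053,0.27,0.002,0,-0.29,0,1]]}}

```text
time: 12.33
tool_pos: [0.4931, -0.0694, 0.2184]
tcp_rot: [0.258, 2.836, -0.042]
wrist_force: [0.9, 0.7, -0.3]
width: 0.27
```

```bash
python3 -c "
from h import *
TP=np.array([.5463,.0173,.065])
delta(TP+PN*(.093+.05),RP)"
```

```text
d [0.0172 0.0949 0.0144] rv [-0.002 -0.055  0.002] | t 12.3333 pos [ 0.4931 -0.0694  0.2184] F [ 0.88  0.7  -0.31] w 0.27 q [-0.19 -0.27  2.19 -0.    0.93 -1.58]
```

Emit:
{"method": "apply_moves", "body": {"deltas": [[0.006,0.03,0,0,-0.015,0,1],[0.011,0.06,0.004,0,-0.03,0,1],[0.015,0.082,0.01,0,-0.045,0,1],[0.017,0.095,0.014,-0.002,-0.055,0.002,1],[0.017,0.095,0.014,-0.002,-0.055,0.002,1],[0.017,0.095,0.014,-0.002,-0.055,0.002,1]]}}

```text
time: 12.83
tool_pos: [0.4981, 0.0246, 0.199]
tcp_rot: [0.252, 2.786, -0.047]
wrist_force: [0.3, 0.3, -1.0]
width: 0.267
```

```bash
python3 -c "
from h import *
TP=np.array([.5463,.0173,.065])
delta(TP+PN*(.093+.02),RP)
s=vision.read_camera('side')[:,:,::-1];t=vision.read_camera('top')[:,:,::-1]
cv2.imwrite('pics/c6.png',np.hstack([tile(t,275,175,80,95,5),tile(s,270,145,80,95,5)]))
st=status.read_state();R=Ro.from_rotvec(st['tcp_rot'])
for nm,z in (('tip',.093),('barrel end',.073),('collar bottom',.023)):
  P=st['tool_pos']+R.apply([0,0,z]);print(nm,P.round(4),proj('top',P).round(1),proj('side',P).round(1))
"
```

```text
d [-0.      0.0016  0.0296] rv [-0.001 -0.003  0.003] | t 12.8333 pos [0.4981 0.0246 0.199 ] F [ 0.34  0.31 -1.03] w 0.267 q [ 0.06 -0.27  2.24 -0.11  0.84 -1.27]
tip [0.5303 0.0176 0.1128] [[307.  226.7]] [[303.6 196.9]]
barrel end [0.5236 0.0188 0.1316] [[306. 229.]] [[300.8 191.3]]
collar bottom [0.5069 0.022  0.1786] [[303.5 235.3]] [[293.4 176.8]]
```

View pics/c6.png

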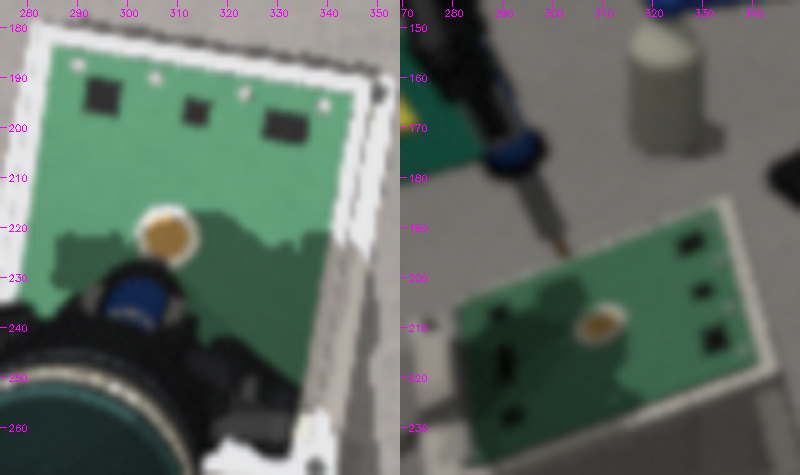

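Side view: tip at about (303, 196), predicted (303.6, 197), axis angle agrees within about 1°. Pad at (309, 209). Approaching along the normal.

Emit:
{"method": "apply_moves", "body": {"deltas": [[0,0.001,0.01,0,-0.002,0.002,1],[0,0.0015,0.02,0,-0.003,0.003,1],[0,0.0015,0.03,0,-0.003,0.003,1],[0,0.0015,0.036,0,-0.003,0.003,1],[0,0.0015,0.04,0,-0.003,0.003,1],[0,0.0015,0.04,0,-0.003,0.003,1]]}}

```text
time: 13.43
tool_pos: [0.5123, 0.0225, 0.161]
tcp_rot: [0.26, 2.782, -0.047]
wrist_force: [-0.8, -0.3, -1.1]
width: 0.265
```

```bash
cat >> h.py <<'E'
TP=np.array([.5463,.0173,.065])
def avg(n=10,save=None):
    S=[]
    for i in range(n):
        im=vision.read_camera("side");S.append(status.read_state())
    p=np.mean([s["tool_pos"] for s in S],0);F=np.array([s["wrist_force"] for s in S])
    R=Ro.from_rotvec(np.mean([s["tcp_rot"] for s in S],0))
    print("t",round(S[-1]["time"],2),"TCP-pad along n %.4f"%((p-TP)@PN),"lateral tool",R.inv().apply((p-TP)-((p-TP)@PN)*PN).round(4),"Fn %.2f +-%.2f"%((F@PN).mean(),(F@PN).std()/n**.5),"F",F.mean(0).round(2),"turn err",(R.inv()*RP).as_rotvec().round(4))
    if save: cv2.imwrite(save,im[:,:,::-1])
E
python3 -c "
from h import *
avg()"
```

```text
t 13.93 TCP-pad along n 0.1037 lateral tool [-0.002  -0.0005  0.    ] Fn -0.51 +-0.22 F [-0.03 -0.01 -0.55] turn err [-0.001   0.0029 -0.0028]
```

Emit:
{"method": "apply_moves", "body": {"deltas": [[0.001,0,0.002,0,0.001,-0.001,1],[0.002,0,0.004,0,0.003,-0.003,1],[0.002,0,0.006,0,0.003,-0.003,1],[0.002,0,0.006,0,0.003,-0.003,1]]}}

```text
time: 14.27
tool_pos: [0.5128, 0.0228, 0.1559]
tcp_rot: [0.255, 2.784, -0.047]
wrist_force: [1.1, 0.3, -1.8]
width: 0.268
```

```bash
python3 -c "
from h import *
avg(8,'pics/s7.png')
s=cv2.imread('pics/s7.png');cv2.imwrite('pics/c7.png',tile(s,280,165,60,60,8))"
```

```text
t 14.67 TCP-pad along n 0.0975 lateral tool [ 0.0003 -0.0006  0.    ] Fn -0.81 +-0.19 F [-0.15 -0.1  -0.91] turn err [-0.0011 -0.0006  0.0003]
```

View pics/c7.png

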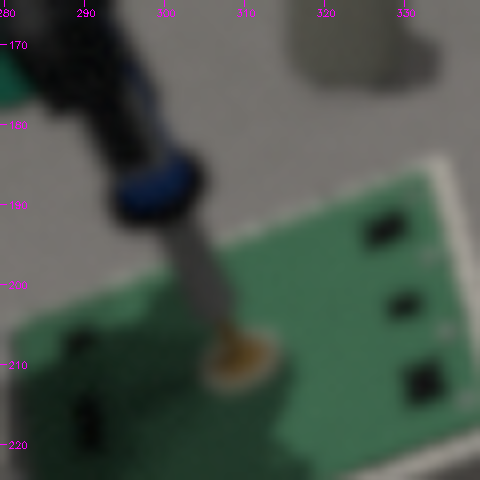

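Plunger points into the pad (axis near 307,205; pad centre 309,209). Stepping down with force checks.

Emit:
{"method": "apply_moves", "body": {"deltas": [[0,0,0.001,0,0,0,1],[0,0,0.002,0,0,0,1],[0,0,0.003,0,0,0,1],[0,0,0.003,0,0,0,1]]}}

```text
time: 15.0
tool_pos: [0.5141, 0.0227, 0.1534]
tcp_rot: [0.255, 2.783, -0.047]
wrist_force: [-0.2, -0.1, -1.4]
width: 0.267
```

```bash
python3 -c "
from h import *
avg(14)"
```

```text
t 15.7 TCP-pad along n 0.0945 lateral tool [ 0.0002 -0.0005  0.    ] Fn -0.75 +-0.14 F [-0.16 -0.16 -0.84] turn err [-0.0011 -0.0005  0.0003]
```

Emit:
{"method": "apply_moves", "body": {"deltas": [[0,0,0.001,0,0,0,1],[0,0,0.002,0,0,0,1],[0,0,0.003,0,0,0,1],[0,0,0.003,0,0,0,1]]}}

```text
time: 16.03
tool_pos: [0.5154, 0.0225, 0.151]
tcp_rot: [0.255, 2.782, -0.046]
wrist_force: [-0.6, -0.1, 1.3]
width: 0.269
```

```bash
python3 -c "
from h import *
avg(14)"
```

```text
t 16.73 TCP-pad along n 0.0916 lateral tool [ 0.0001 -0.0005  0.    ] Fn 1.12 +-0.09 F [-0.54  0.    1.  ] turn err [-0.001  -0.0002  0.0002]
```

Emit:
{"method": "apply_moves", "body": {"deltas": [[0,0,0.001,0,0,0,1],[0,0.0005,0.002,0,0,0,1],[0,0.0005,0.003,0,0,0,1],[0,0.0005,0.003,0,0,0,1]]}}

```text
time: 17.07
tool_pos: [0.5164, 0.0227, 0.148]
tcp_rot: [0.255, 2.783, -0.047]
wrist_force: [-0.4, -0.5, 1.6]
width: 0.267
```

```bash
python3 -c "
from h import *
avg(16)"
```

```text
t 17.87 TCP-pad along n 0.0886 lateral tool [ 0.0002 -0.0001  0.    ] Fn 2.12 +-0.15 F [-1.02 -0.79  1.94] turn err [-0.0012 -0.0004  0.0003]
```

Emit:
{"method": "apply_moves", "body": {"deltas": [[0,0,0.0008,0,0,0,1],[0,0,0.0016,0,0,0,1],[0,0,0.0016,0,0,0,1],[0,0,0.0016,0,0,0,1]]}}

```text
time: 18.2
tool_pos: [0.5169, 0.0227, 0.1466]
tcp_rot: [0.255, 2.782, -0.047]
wrist_force: [-0.4, -0.8, 2.7]
width: 0.265
```

```bash
python3 -c "
from h import *
avg(24,'pics/s8.png')
s=cv2.imread('pics/s8.png');t=vision.read_camera('top')[:,:,::-1]
cv2.imwrite('pics/c8.png',np.hstack([tile(s,280,165,60,60,7),tile(t,275,185,50,60,7)]))"
```

```text
t 19.4 TCP-pad along n 0.0870 lateral tool [ 0.0002 -0.0001  0.    ] Fn 2.33 +-0.10 F [-0.99 -1.38  2.21] turn err [-0.0011 -0.0004  0.0003]
```

View pics/c8.png

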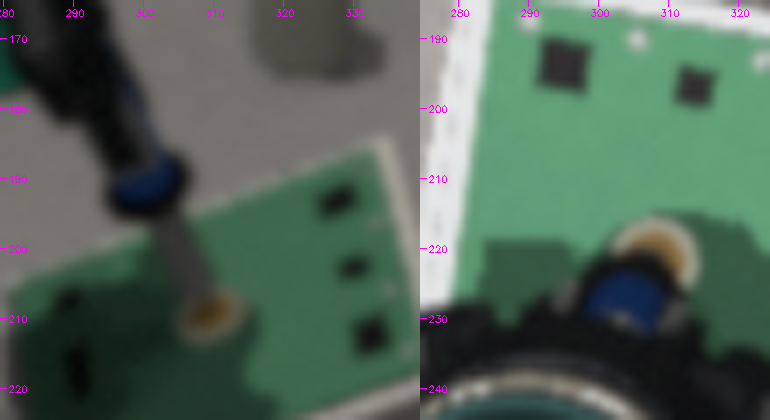

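Emit:
{"method": "apply_moves", "body": {"deltas": [[0,-0.0003,0.0002,0,0,0,1],[0,-0.0005,0.0003,0,0,0,1],[0,-0.0005,0.0003,0,0,0,1]]}}

```text
time: 19.7
tool_pos: [0.517, 0.0224, 0.1464]
tcp_rot: [0.255, 2.782, -0.046]
wrist_force: [-1.0, 0.4, 2.7]
width: 0.269
```

```bash
python3 -c "
from h import *
avg(24)
s=status.read_state();R=Ro.from_rotvec(s['tcp_rot']);a=np.linspace(0,6.28,60)
print('z rel',[round(v,4) for v in (.0236,.0176)])
for z in(.0236,.0176):
  c=np.array([s['tool_pos']+R.apply([.018*np.cos(b),.018*np.sin(b),z]) for b in a]);p=proj('top',c);print('top cam collar min/max',p.min(0).round(1),p.max(0).round(1),p[p[:,1].argmin()].round(1));q=proj('side',c);print('side',q.min(0).round(1),q.max(0).round(1))
print(proj('side',s['tool_pos']+R.apply([0,0,.0736])))"
```

```text
t 20.9 TCP-pad along n 0.0867 lateral tool [ 0.0002 -0.0005  0.    ] Fn 2.45 +-0.08 F [-0.9   1.07  2.21] turn err [-0.0009 -0.0003  0.0002]
z rel [0.0236, 0.0176]
top cam collar min/max [296.7 220.4] [313.9 237.1] [305.2 220.4]
side [294.6 188.3] [307.6 198. ]
top cam collar min/max [296.3 221. ] [313.6 237.9] [304.9 221. ]
side [293.8 186.6] [306.8 196.3]
[[308.04129496 206.62103194]]
```

Emit:
{"method": "apply_moves", "body": {"deltas": [[0,0.0002,0,0,0,0,1],[0,0.0002,0,0,0,0,1],[0,0.0002,0,0,0,0,1]]}}

```text
time: 21.15
tool_pos: [0.5169, 0.0223, 0.1463]
tcp_rot: [0.255, 2.783, -0.047]
wrist_force: [-0.9, 0.0, 2.1]
width: 0.267
```

```bash
python3 -c "
from h import *
avg(20)
from workcell import job
print(job.finish_job())"
```

```text
t 22.15 TCP-pad along n 0.0866 lateral tool [ 0.0002 -0.0004  0.    ] Fn 2.69 +-0.10 F [-0.78  0.38  2.55] turn err [-0.0012 -0.0005  0.0003]
the job is handed in; nothing more can be done
None
```

I moved the yellow plate onto the green mat and handed the job in at 22.2 s. At that point the probe was gripped, square to the panel and pressing on the gold pad. No verdict was reported.

- **Plate:** the check pictures showed it lying flat, well inside the mat, after I let go. It touched down with about 17 N, within the limit.
- **Probe position:** the gripper axis was within 0.1° of the panel normal estimated from the pictures. The tip was within about 0.5 mm of the pad centre found by camera; the camera fit itself is good to about 2 mm. The collar outline in both pictures matched the prediction to within about a pixel.
- **Spring:** the net press was about 3.4 N, which means about 7.5 mm pushed in. The distance travelled since contact gives about 7.3 mm, against a target of 7 mm.
- **Checks that disagreed:**
    - The fingers looked about 4 mm off the handle before I gripped it; I corrected by 3 mm.
    - The force and travel readings differed by up to about 0.6 mm during the press.
    - Sideways force on the tip swung by about 1 N either way while I centred it, and was 0.4 N at the end.
- **Not checked:** I took no last picture of the bystander objects. The arm's path did not go near them.

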